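Load the weight rings on the leaning storage post

TASK

Put the training weights back on their leaning storage post: thread the yellow ring on first, fully home against the black flange, then the purple ring on top of it, fully home against the yellow one. Ease each ring all the way down the post, do not let it drop, and leave the other gear on the shelf where it lies.

Things in the scene. Friction and masses are not known exactly. Their poses are not given: they have to be found in the camera images.
- post: Plain round aluminium post, 24 mm in diameter and 56 mm long (the last 10 mm taper to 10 mm diameter), rising from a black flange 50 mm in diameter and 8 mm thick. Origin: centre of the flange's upper face, 75 mm above the shelf; its z axis runs out along the post to its tip, leaning 0.56 rad (32 degrees) from vertical, roughly towards the robot; its y axis is level. A 28 mm stem behind the flange joins it to the wooden foot. Fixed.
- stand: Wooden foot of the post, screwed to the shelf, 130 x 90 x 12 mm. Origin on the shelf straight below the post's origin; x points horizontally opposite to the way the post leans, z up; the foot spans x from -40 to 90 mm and y +-45 mm.
- yellow_ring: Yellow weight ring, plain thick collar 62 mm outside diameter, 30 mm thick, with a 29 mm through hole, about 0.36 kg, both faces alike. It lies flat on the shelf. Origin: its centre, half-way through its thickness; z is the axis of the hole.
- purple_ring: Purple weight ring, plain thick collar 62 mm outside diameter, 24 mm thick, with a 29 mm through hole, about 0.28 kg, both faces alike. It lies flat on the shelf. Origin: its centre, half-way through its thickness; z is the axis of the hole.
- orange_carabiner: Bystander: orange aluminium carabiner, 104 x 62 mm, 11 mm thick, lying flat; origin near its middle on the shelf. Leave it.
- blue_carabiner: Bystander: blue aluminium carabiner, 104 x 62 mm, 11 mm thick, lying flat; origin near its middle on the shelf. Leave it.
- green_carabiner: Bystander: green aluminium carabiner, 104 x 62 mm, 11 mm thick, lying flat; origin near its middle on the shelf. Leave it.
- headlamp: Bystander: black plastic headlamp housing, about 60 x 78 x 45 mm; origin under its middle. Leave it.
- belay_device: Bystander: steel belay device, 88 x 36 x 22 mm with its wire loop towards +x of its frame; origin under its body. Leave it.
Not all that is in view belongs to the job. Several things have the shape of the purple_ring; the one meant has the colours described above.

How it is judged:
By the outcome, as a careful person would: the job done as asked, in the order asked, and still so for the second after the job is handed in, with the robot touching nothing.
It also fails if it takes over 58 s, if anything falls off the work surface, if the arm or the gripper's body presses on something with over 40 N, if the wrist force passes 120 N, or if a joint passes its speed limit or range.

ROBOT

A 6-joint arm with a two-finger parallel gripper is mounted at the origin on the work surface. World frame = base frame: x ahead of the robot, y to its left, z up, the work surface at z = 0. Lengths are in mm, angles in rad, forces in N, time in s.
With the tool pointing down it reaches from about 300 to 775 mm from the base axis. Payload 14.6 kg.
Tool frame: the origin (TCP) lies at the very end of the fingers, on their centre line; the grasp point (between the pads) lies 19 mm behind it; z points along the fingers, y is the line along which they close (so a half turn about z gives the same grasp; the last joint's range is limited). The gripper opens to 94 mm and grips with 3 to 60 N. Pads are 16 mm wide; open, the fingers measure 119 mm over their backs; the gripper's body (75 mm by 177 mm) begins 78 mm behind the grasp point.
Start: joints at [1.096, 0.3, 1.521, -0, 1.321, -0.067], TCP at [218.121, 504.888, 205.446] pointing down, gripper open.
Joint ranges: [-3.03, 3.03], [-0.79, 2.21], [0.23, 2.52], [-1.04, 4.18], [0, 3.07], [-2.55, 2.55]. Speed limits (rad/s): [2.22, 2.22, 2.57, 3.14, 3.14, 3.14].

INTERFACE

Orientations are given as [roll, pitch, yaw] about the fixed x, y, z axes, in that order (R = Rz(yaw) Ry(pitch) Rx(roll)).
In Python, from cell import manip, eyes, ticket gives the robot as it stands. The module is installed in compiled form; this text tells all that it offers.
- The arm moves only by the tool arm_command, never from a script. Its argument "plan" is a list of rows, each a list of 5 numbers: the opening, from -1 (shut) to 1 (fully open), then the shift along the tool's x, y, z in m, then the turn about the tool's z in rad. In form: [[jaw, dx, dy, dz, roll], ...]. A call has 1 to 20 rows; each row shifts and turns the commanded pose from where the row before left it, along the tool's axes as they then stand; what a row does not reach is not made up. A row lasts 1/8 s, in which the tool goes at most 62.5 mm and 10.7 degrees, less where a joint would pass 70% of its speed; a pose out of reach is approached as far as the arm can. A call is refused whole if a number of a shift passes 0.0625 or a number of a turn 0.188, either way. A call with a gripper value outside its range is refused whole. The fingers move at their own pace and stop on an object; "newtons" is the grip in N (left out, the last holds). Time passes only in rows, so rows that do not move let the fingers close. It gives the time, the measured TCP pose, the force, the opening and the grip force at its end, in the units of the state.
- manip.read_state(): the state, without advancing time (a new reading comes with each control period).
- eyes.camera(name): name is "side" or "top"; returns a dict with "img" (400x640x3 uint8, blue, green, red), "z_map" (400x640 float32, mm along the optical axis (not along the pixel's ray), 0 where there is no reading), "fx", "fy", "cx", "cy" (pixels), "eye" and "orientation" of the camera in the world. Camera axes: x right, y down, z forward; pixel columns grow to the right and rows downward; lengths in mm; the calibration is good to about 2 mm. A picture is of the moment at which its call begins.
- ticket.sign_off(): hands the job in; it is judged then, once.
The state is a dict: "clock": time; "joints": joint angles; "qd": joint speeds; "effort": joint torques, N m; "eef_pos": TCP position; "eef_rot": TCP orientation; "wrist_force": force on the tool from outside, world axes, zero at the start; "moment": the same for the moment, N m; "finger_gap": finger opening in mm; "finger_force": force on a finger pad.
Only numpy, scipy, OpenCV 4.12 (cv2) and the standard library are available. Lean on these libraries where they do the work, as an engineer would, in place of code of your own. Each camera call takes 0.05 s, during which the arm holds its last target. There are 200 camera calls.

## Working session

There is one attempt and no reset: what is moved stays moved. The work goes in short steps, Python scripts to look and compute and a tool call to move; the robot and the scene stay as the last step left them, time stands still between calls to the robot, and variables do not carry over. Pictures are saved under pics/ and viewed, at most 10 in all, crops included, and the job is handed in when it is done.

Besides the shell and the picture viewer there is one more tool, called as name(argument=value, ...), one argument or row to a line, values as JSON. arm_command: Moves the arm, as the interface text tells. Its arguments: {"type":"object","properties":{"plan":{"type":"array"},"newtons":{"type":"number"}},"required":["plan"]}

```bash
mkdir -p pics
python3 - <<'E'
from cell import manip,eyes
import cv2,numpy as np
s=manip.read_state();print(s)
for n in("top","side"):
    c=eyes.camera(n);cv2.imwrite(f"pics/{n}0.png",c["img"]);np.savez(f"{n}0.npz",**c)
    print(n,c["fx"],c["fy"],c["cx"],c["cy"],c["eye"],c["orientation"])
E
```

```text
{'clock': 0.0, 'joints': array([ 1.09639658e+00,  3.00480915e-01,  1.52159351e+00,  9.08749822e-06,
        1.32070852e+00, -6.65844066e-02]), 'qd': array([ 0.00103243,  0.00092467,  0.00149748,  0.00013432,  0.00113477,
       -0.00022032]), 'effort': array([-2.72987520e-03, -5.31806839e+01, -3.52729011e+01,  7.07276585e-02,
        2.44428293e-02, -9.23537573e-05]), 'eef_pos': array([218.00132492, 504.65604447, 204.87569284]), 'eef_rot': array([-3.14040558e+00, -8.79789779e-05,  2.73377501e+00]), 'wrist_force': array([-0.3827858 ,  0.3122669 , -0.21236547]), 'moment': array([-0.01152221,  0.01981991,  0.00357894]), 'finger_force': 0.0, 'finger_gap': 94.36652118265654}
top 402.9984814437488 402.9984814437488 316.8156297633582 206.57041992595015 [ 351.71115984   12.88855214 1125.94099093] [-2.98777057  0.00535574 -1.54593994]
side 465.7547114995216 465.7547114995216 318.0446009643599 201.61583588060375 [ 257.18647386 -783.02635406 1062.07356042] [-2.41858268 -0.00956422 -0.32426971]
```

View pics/top0.png

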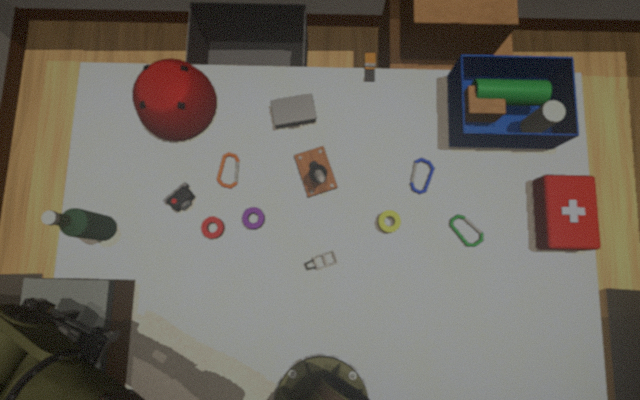

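View pics/side0.png

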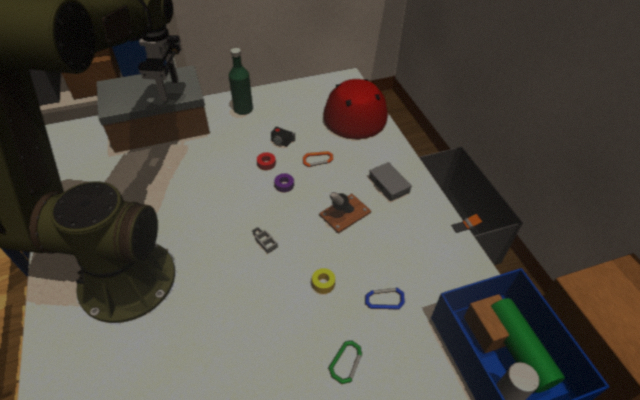

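```bash
cat > h.py <<'E'
import cv2,numpy as np
from scipy.spatial.transform import Rotation as Ro
def load(f): return dict(np.load(f))
def R(c): return Ro.from_euler('xyz',c["orientation"]).as_matrix()
def ray(c,u,v): return R(c)@np.array([(u-c["cx"])/c["fx"],(v-c["cy"])/c["fy"],1.])
def plane(c,u,v,z):
    d=ray(c,u,v); return c["eye"]+d*(z-c["eye"][2])/d[2]
def cloud(c):
    v,u=np.mgrid[:400,:640]; d=np.stack([(u-c["cx"])/c["fx"],(v-c["cy"])/c["fy"],np.ones(u.shape)],-1)*c["z_map"][...,None]
    return d@R(c).T+c["eye"]
HSV={"yellow":((24,110,60),(34,255,255)),"purple":((125,80,30),(150,255,255))}
def mask(c,col,box):
    m=cv2.inRange(cv2.cvtColor(c["img"],cv2.COLOR_BGR2HSV),*HSV[col]); k=np.zeros_like(m); x0,y0,x1,y1=box
    k[y0:y1,x0:x1]=255; return m&k
def crop(c,u,v,r=30,s=9): return cv2.resize(c["img"][v-r:v+r,u-r:u+r],None,fx=s,fy=s,interpolation=cv2.INTER_CUBIC)
E
python3 - <<'E'
from h import *
t,s=load("top0.npz"),load("side0.npz")
for col,z,bt,bs in(("yellow",30,(370,200,410,245),(300,260,345,300)),("purple",24,(235,200,270,235),(265,165,305,200))):
    for n,c,b in(("top",t,bt),("side",s,bs)):
        m=mask(c,col,b); P=cloud(c)[(m>0)&(c["z_map"]>0)]
        print(col,n,(m>0).sum(),"zpct",np.percentile(P[:,2],[5,50,95]).round(1))
        q=P[P[:,2]>z-5]; lo,hi=q.min(0),q.max(0); print("  top pts mid",((lo+hi)/2).round(1),(hi-lo).round(1),"mean",q.mean(0).round(1))
        h=cv2.convexHull(cv2.findContours(m,0,2)[0][0] if 0 else cv2.findNonZero(m)); (u,v),wh,a=cv2.fitEllipse(h); print("  ell",u,v,wh,plane(c,u,v,z/2 if n=="side" else z).round(1))
P=cloud(t)
print("table z",np.median(P[240:300,250:450,2]),np.median(cloud(s)[200:260,200:240,2]))
row=[np.hstack([crop(t,253,218),crop(t,212,228)])[:,:],]
cv2.imwrite("pics/c1.png",cv2.resize(np.vstack([np.hstack([crop(t,253,218,25,6),crop(t,317,175,25,6)]),np.hstack([crop(s,284,182,25,6),crop(s,343,207,25,6)])]),None,fx=1,fy=1))
E
```

```text
yellow top 218 zpct [27.1 30.7 33.9]
  top pts mid [ 486.5 -175.    30.8] [56.  55.2 10.8] mean [ 486.5 -174.4   30.6]
  ell 388.6737365722656 220.9829864501953 (19.74974250793457, 20.56906509399414) [ 486.3 -174.4   30. ]
yellow side 328 zpct [23.3 29.5 32.9]
  top pts mid [ 486.  -176.4   30.6] [58.7 61.  10.9] mean [ 485.7 -176.5   29.7]
  ell 323.0826416015625 278.416748046875 (20.855915069580078, 23.564247131347656) [ 488.2 -168.6   15. ]
purple top 233 zpct [20.6 24.5 27.8]
  top pts mid [486.4 198.3  25.8] [56.4 55.5 13.7] mean [487.  198.5  24.4]
  ell 252.81362915039062 217.7774200439453 (20.27012825012207, 20.5975399017334) [486.9 198.7  24. ]
purple side 190 zpct [16.2 23.1 27.2]
  top pts mid [484.5 197.4  24.2] [53.3 59.8 10.3] mean [484.7 196.5  23.5]
  ell 283.8097839355469 181.53834533691406 (16.347206115722656, 17.919513702392578) [487.  204.6  12. ]
table z 0.5425583630220672 -0.06089577083810127
```

View pics/c1.png

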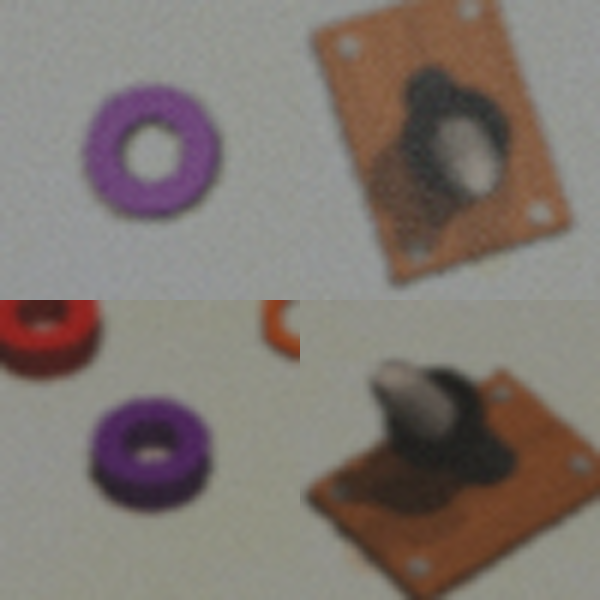

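Ring-shaped candidates in the top view: purple (253,218), red (212,228), yellow (389,222). The crop confirms that (253,218) is purple and so is the one meant; the red ring is a decoy. The foot is a clear rectangle around (317,172), and the post's tip is near (322,181).

Run:
```python
from h import *
for n,box in(("top",(285,138,345,205)),("side",(310,180,380,240))):
    c=load(n+"0.npz"); x0,y0,x1,y1=box
    hsv=cv2.cvtColor(c["img"],cv2.COLOR_BGR2HSV); m=cv2.inRange(hsv,(3,90,25),(18,255,255)); k=np.zeros_like(m);k[y0:y1,x0:x1]=255;m&=k
    m=cv2.morphologyEx(m,cv2.MORPH_OPEN,np.ones((2,2),np.uint8))
    h=cv2.convexHull(cv2.findNonZero(m))[:,0]
    W=np.array([plane(c,u,v,12)[:2] for u,v in h],np.float32)
    (cx,cy),wh,a=r=cv2.minAreaRect(W); B=cv2.boxPoints(r)
    e=[B[1]-B[0],B[2]-B[1]]; L=max(e,key=np.linalg.norm); L=L/np.linalg.norm(L); L*=np.sign(L[0])
    o=np.array([cx,cy])-25*L; print(n,"foot",cx,cy,wh,"az",np.arctan2(L[1],L[0]),"origin",o)
    P=cloud(c); q=P[y0:y1,x0:x1].reshape(-1,3); I=hsv[y0:y1,x0:x1].reshape(-1,3)
    zt=q[:,2]; ok=(zt>70)&(zt<135)
    pz=q[ok&(I[:,2]>75)]; print("post pts",ok.sum(),len(pz),"max z",np.sort(pz[:,2])[-5:].round(0))
    for lo in range(75,130,10):
        w=pz[(pz[:,2]>=lo)&(pz[:,2]<lo+10)]
        if len(w): print(lo,len(w),w.mean(0).round(1))
    tp=np.array([*(o-L*56*np.sin(.56)),75+56*np.cos(.56)]); d=R(c).T@(tp-c["eye"]); print("pred tip",tp.round(1),"px",c["cx"]+c["fx"]*d[0]/d[2],c["cy"]+c["fy"]*d[1]/d[2])
```

```text
top foot 623.5772094726562 27.49588394165039 (125.51893615722656, 85.28582000732422) az 0.34470242 origin [600.04780769  19.04796886]
post pts 260 121 max z [125. 126. 126. 126. 127.]
75 11 [616.9  18.5  81.7]
85 13 [610.2  23.6  88.3]
95 15 [600.1  22.2  99.8]
105 18 [587.2  16.4 110.6]
115 54 [582.5  15.1 120.4]
125 5 [578.2  12.7 125.8]
pred tip [572.1   9.  122.4] px 322.60985424760935 181.48069017600065
side foot 625.6917724609375 23.419071197509766 (130.25506591796875, 90.02448272705078) az 0.34000257 origin [602.12292671  15.08183384]
post pts 204 79 max z [124. 124. 124. 125. 125.]
75 9 [616.7  30.9  81.8]
85 8 [610.7  22.5  89. ]
95 8 [598.3  10.6  99.1]
105 16 [585.6  11.4 109.8]
115 38 [581.5  12.2 120.2]
pred tip [574.1   5.2 122.4] px 332.8556609048392 196.49426661712351
```

arm_command(
  plan=[
    [1,0,0,0,-0.18],
    [1,0,0,0,-0.18],
    [1,0,0,0,-0.18],
    [1,0,0,0,-0.18],
  ],
  newtons=10,
)

```text
clock: 0.6
eef_pos: [218.0, 504.8, 205.1]
eef_rot: [-3.141, -0.0, -2.823]
wrist_force: [-0.3, -0.4, 0.1]
finger_gap: 93.7
finger_force: 0.0
```

arm_command(
  plan=[
    [1,0,0,0,-0.03],
    [1,-0.0017,-0.0487,0,0],
    [1,-0.0017,-0.0487,0,0],
    [1,-0.0017,-0.0487,0,0],
    [1,-0.0017,-0.0487,0,0],
    [1,-0.0017,-0.0487,0,0],
    [1,-0.0017,-0.0487,0,0],
    [1,-0.0017,-0.0487,0,0],
    [1,-0.0017,-0.0487,0,0],
    [1,-0.0017,-0.0487,0,0],
    [1,-0.0017,-0.0487,0,0],
    [1,-0.0017,-0.0487,0,0],
    [1,-0.0017,-0.0487,0,0],
    [1,-0.0017,-0.0487,0,0],
    [1,-0.0017,-0.0487,0,0],
    [1,-0.0005,0.0,0.05,0],
    [1,0,0,0.04,0],
    [1,0,0,0,0],
  ],
)

```text
clock: 2.85
eef_pos: [468.5, -128.8, 113.4]
eef_rot: [3.138, -0.004, -2.802]
wrist_force: [0.8, 0.1, 0.9]
finger_gap: 94.2
finger_force: 0.0
```

arm_command(
  plan=[
    [1,-0.001,-0.05,0,0],
    [1,0,0,0.03,0],
    [1,0,0,0.03,0],
    [1,0,0,0.025,0],
    [1,0,0,0.015,0],
    [1,0,0,0.008,0],
    [1,0,0,0,0],
  ],
)

```text
clock: 3.72
eef_pos: [487.8, -176.1, 8.0]
eef_rot: [-3.141, 0.0, -2.8]
wrist_force: [-0.9, -0.1, -0.0]
finger_gap: 93.8
finger_force: 0.0
```

Run:
```python
from h import *
from cell import eyes
a,b=eyes.camera("top"),eyes.camera("side")
cv2.imwrite("pics/c2.png",np.hstack([crop(a,389,222,25,8),crop(b,323,270,25,8)]))
```

```text
(no output)
```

View pics/c2.png

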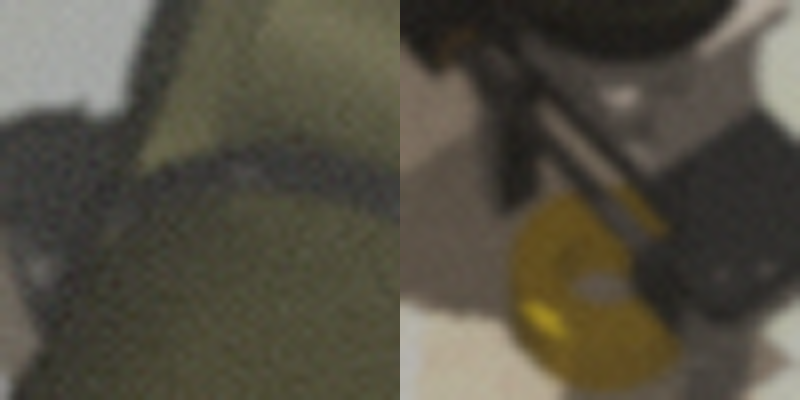

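The side view (crop centred on 323,270) shows the yellow ring lying between the open fingers. I'm closing on it.

arm_command(
  plan=[
    [1,0.0015,0,0.002,0],
    [-1,0,0,0,0],
    [-1,0,0,0,0],
    [-1,0,0,0,0],
    [-1,0,0,0,0],
    [-1,0,0,0,0],
    [-1,0,0,0,0],
    [-1,0,0,0,0],
  ],
  newtons=15,
)

```text
clock: 4.82
eef_pos: [486.0, -176.3, 5.5]
eef_rot: [3.141, -0.0, -2.799]
wrist_force: [-2.3, 3.4, 2.9]
finger_gap: 62.5
finger_force: 15.0
```

arm_command(
  plan=[
    [-1,0,0,-0.01,0],
    [-1,0,0,-0.035,0],
    [-1,0,0,-0.04,0],
    [-1,0,0,-0.04,0],
    [-1,0,0,-0.02,0],
    [-1,-0.01,0.012,0,0],
    [-1,-0.02,0.0239,0,0],
    [-1,-0.02,0.0239,0,0],
    [-1,-0.02,0.0239,0,0],
    [-1,-0.02,0.0239,0,0],
    [-1,-0.02,0.0239,0,0],
    [-1,-0.01,0.012,0,0],
    [-1,0,0,0,0],
    [-1,0,0,0,0],
  ],
)

```text
clock: 6.58
eef_pos: [550.7, -1.7, 150.2]
eef_rot: [-3.142, -0.001, -2.8]
wrist_force: [0.1, 0.4, -4.3]
finger_gap: 62.5
finger_force: 15.0
```

Run:
```python
from h import *
from cell import eyes
a,b=eyes.camera("top"),eyes.camera("side")
np.savez("s1.npz",**b)
cv2.imwrite("pics/c3.png",np.hstack([crop(a,317,180,30,6),crop(b,333,195,30,6)]))
m=mask(b,"yellow",(290,150,380,240));P=cloud(b)[m>0];print(len(P),np.percentile(P,[2,50,98],axis=0).round(1))
```

```text
1 [[524.   -7.6 170.6]
 [524.   -7.6 170.6]
 [524.   -7.6 170.6]]
```

View pics/c3.png

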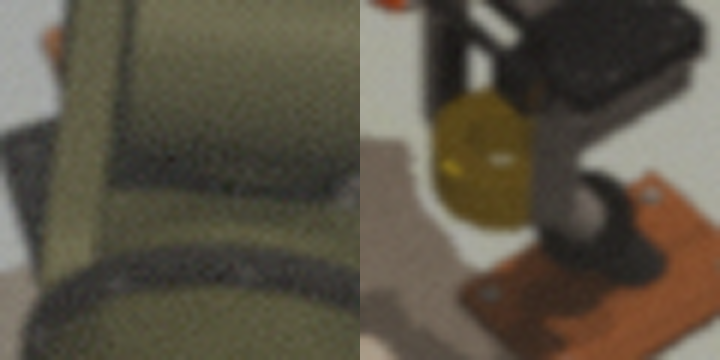

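The side view shows the ring held level at about (323,190), short of the post. Next I lower its far rim onto the tip to tilt it in the grip.

arm_command(
  plan=[
    [-1,0,0,0.012,0],
    [-1,0,0,0.005,0],
    [-1,0,0,0.003,0],
    [-1,0,0,0,0],
  ],
)

```text
clock: 7.18
eef_pos: [550.9, -1.1, 130.3]
eef_rot: [3.142, -0.0, -2.799]
wrist_force: [0.0, -0.0, -3.8]
finger_gap: 62.8
finger_force: 15.0
```

arm_command(
  plan=[
    [-1,0,0,0.0015,0],
    [-1,0,0,0.0015,0],
    [-1,0,0,0,0],
  ],
)

```text
clock: 7.55
eef_pos: [550.9, -1.1, 127.9]
eef_rot: [-3.141, 0.0, -2.799]
wrist_force: [-5.0, -1.0, 2.6]
finger_gap: 62.4
finger_force: 15.0
```

arm_command(
  plan=[
    [-1,0.0006,0,0.002,0],
    [-1,0.0006,0,0.002,0],
    [-1,0,0,0,0],
  ],
)

```text
clock: 7.92
eef_pos: [549.8, -1.5, 123.5]
eef_rot: [-3.142, -0.0, -2.799]
wrist_force: [-3.8, -0.5, 1.8]
finger_gap: 62.5
finger_force: 15.0
```

arm_command(
  plan=[
    [-1,0.0006,0,0.002,0],
    [-1,0.0006,0,0.002,0],
    [-1,0.0006,0,0.002,0],
    [-1,0,0,0,0],
  ],
)

```text
clock: 8.43
eef_pos: [548.3, -2.0, 117.3]
eef_rot: [3.142, 0.0, -2.799]
wrist_force: [0.5, 0.4, -0.3]
finger_gap: 62.5
finger_force: 15.0
```

Run:
```python
from h import *
from cell import eyes
b=eyes.camera("side")
cv2.imwrite("pics/c4.png",crop(b,333,195,30,10))
```

```text
(no output)
```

View pics/c4.png

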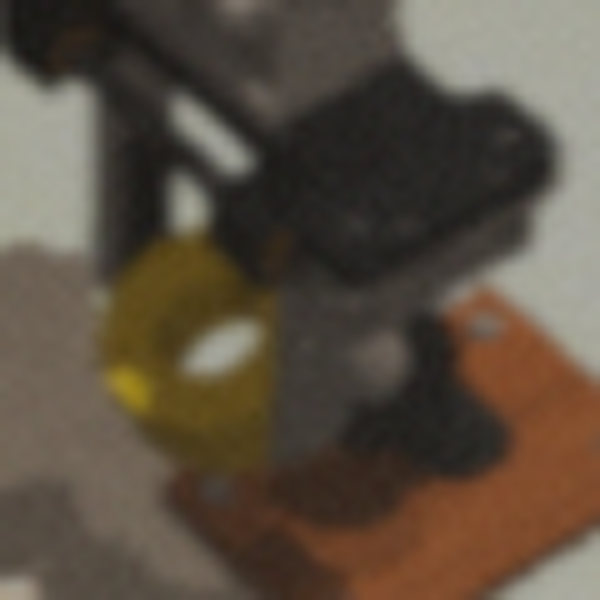

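Side view: the ring, now at about (321,195), has tilted the right way, far rim up and hole turned toward the post. A little more tilt, then lift clear and move onto the post's axis.

arm_command(
  plan=[
    [-1,0.0006,0,0.002,0],
    [-1,0.0006,0,0.0015,0],
    [-1,0,0,0,0],
  ],
)

```text
clock: 8.85
eef_pos: [547.0, -2.6, 113.8]
eef_rot: [-3.141, -0.0, -2.8]
wrist_force: [-0.3, 0.6, 0.3]
finger_gap: 62.5
finger_force: 15.0
```

arm_command(
  plan=[
    [-1,0.003,0,-0.012,0],
    [-1,0.003,0,-0.02,0],
    [-1,0,0,0,0],
  ],
)

```text
clock: 9.22
eef_pos: [541.8, -4.7, 147.5]
eef_rot: [-3.14, 0.002, -2.799]
wrist_force: [-0.3, -0.7, -4.4]
finger_gap: 62.5
finger_force: 15.0
```

arm_command(
  plan=[
    [-1,-0.008,0,0.002,0],
    [-1,-0.0062,0.0005,0.002,0],
    [-1,0,0,0,0],
  ],
)

```text
clock: 9.6
eef_pos: [554.7, 1.0, 141.0]
eef_rot: [3.141, -0.001, -2.799]
wrist_force: [0.0, -0.3, -4.1]
finger_gap: 62.6
finger_force: 15.0
```

Run:
```python
from h import *
from cell import eyes
b=eyes.camera("side"); np.savez("s2.npz",**b)
cv2.imwrite("pics/c5.png",crop(b,333,195,30,10))
hsv=cv2.cvtColor(b["img"],cv2.COLOR_BGR2HSV)
m=cv2.inRange(hsv,(18,110,25),(36,255,255));k=np.zeros_like(m);k[165:225,300:365]=255;m&=k
print((m>0).sum()); ys,xs=np.where(m);print(xs.min(),xs.max(),ys.min(),ys.max())
P=cloud(b)[(m>0)&(b["z_map"]>0)]
L=np.array([.942,.335,0]);S=np.array([-.335,.942,0]); o=np.array([601,17,75.])
n=-L*np.sin(.56)+np.array([0,0,1])*np.cos(.56);w=L*np.cos(.56)+np.array([0,0,1])*np.sin(.56)
Q=(P-o)@np.stack([w,S,n]).T; print("post frame pct",np.percentile(Q,[2,25,50,75,98],axis=0).round(1))
np.save("Q.npy",P)
# plane fit on ring's upper face
best=None;rng=np.random.default_rng(0)
for _ in range(2000):
    a=P[rng.choice(len(P),3,False)];v=np.cross(a[1]-a[0],a[2]-a[0]);l=np.linalg.norm(v)
    if l<100: continue
    v/=l; v*=np.sign(v[2]); d=np.abs((P-a[0])@v)<2
    if v[2]>.6 and(best is None or d.sum()>best.sum()): best=d
X=P[best];v=np.linalg.svd(X-X.mean(0))[2][2];v*=np.sign(v[2]);print(best.sum(),"normal",v.round(3),"want",n.round(3))
```

```text
292
315 332 181 203
post frame pct [[-27.8 -30.2  82.4]
 [-16.8 -17.4 100.2]
 [ -7.    4.2 104.5]
 [  5.5  15.  106.5]
 [ 18.8  29.4 110.9]]
147 normal [-0.432 -0.169  0.886] want [-0.5   -0.178  0.847]
```

View pics/c5.png

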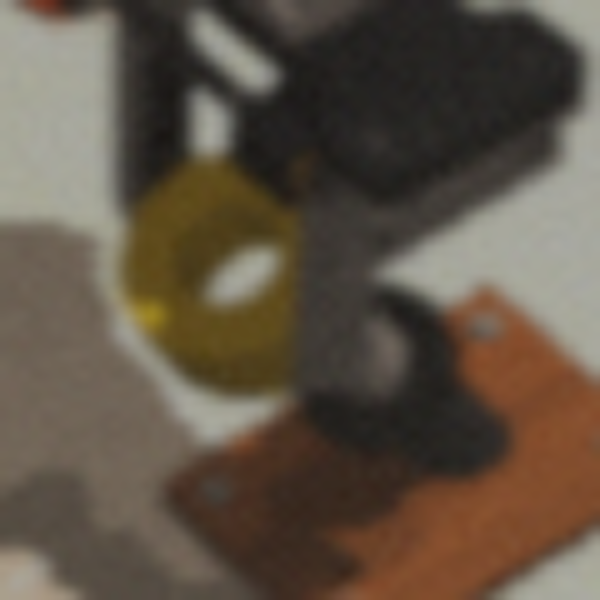

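Side view: the ring at about (322,195) has its hole axis nearly along the post; the plane fit gives about 28° of tilt, close to 32°. I'll thread along the post's axis.

arm_command(
  plan=[
    [-1,-0.001,0,-0.0007,0],
    [-1,-0.0027,0,0.0042,0],
    [-1,-0.0027,0,0.0042,0],
    [-1,-0.0027,0,0.0042,0],
    [-1,-0.0027,0,0.0042,0],
    [-1,0,0,0,0],
  ],
)

```text
clock: 10.4
eef_pos: [565.6, 4.8, 125.4]
eef_rot: [3.141, -0.001, -2.799]
wrist_force: [-0.6, 0.5, -3.9]
finger_gap: 62.7
finger_force: 15.0
```

arm_command(
  plan=[
    [-1,-0.0016,0,0.0025,0],
    [-1,-0.0016,0,0.0025,0],
    [-1,-0.0016,0,0.0025,0],
    [-1,0,0,0,0],
  ],
)

```text
clock: 10.9
eef_pos: [570.5, 6.8, 118.8]
eef_rot: [3.141, 0.001, -2.799]
wrist_force: [-2.8, 3.2, 3.2]
finger_gap: 62.7
finger_force: 15.0
```

arm_command(
  plan=[
    [-1,0,0.0015,0,0],
    [-1,0,0,0,0],
  ],
)

```text
clock: 11.15
eef_pos: [569.9, 7.8, 118.4]
eef_rot: [-3.141, 0.001, -2.799]
wrist_force: [1.3, 0.9, -0.4]
finger_gap: 62.5
finger_force: 15.0
```

arm_command(
  plan=[
    [-1,-0.0011,0,0.0017,0],
    [-1,-0.0011,0,0.0017,0],
    [-1,0,0,0,0],
  ],
)

```text
clock: 11.52
eef_pos: [571.7, 8.8, 115.4]
eef_rot: [3.141, -0.0, -2.799]
wrist_force: [-3.9, 2.7, 6.3]
finger_gap: 62.5
finger_force: 15.0
```

arm_command(
  plan=[
    [-1,-0.0008,0.0015,-0.0005,0],
    [-1,0,0,0,0],
  ],
)

```text
clock: 11.78
eef_pos: [571.9, 10.2, 115.0]
eef_rot: [3.141, -0.001, -2.799]
wrist_force: [-0.1, 1.3, -2.0]
finger_gap: 62.4
finger_force: 15.0
```

arm_command(
  plan=[
    [-1,-0.0011,0,0.0017,0],
    [-1,-0.0011,0,0.0017,0],
    [-1,0,0,0,0],
  ],
)

```text
clock: 12.15
eef_pos: [574.1, 11.0, 111.7]
eef_rot: [3.141, -0.0, -2.799]
wrist_force: [1.0, 1.3, -3.4]
finger_gap: 62.5
finger_force: 15.0
```

arm_command(
  plan=[
    [-1,-0.0016,0,0.0025,0],
    [-1,-0.0016,0,0.0025,0],
    [-1,-0.0016,0,0.0025,0],
    [-1,0,0,0,0],
  ],
)

```text
clock: 12.65
eef_pos: [578.7, 12.6, 104.2]
eef_rot: [3.141, -0.0, -2.799]
wrist_force: [0.8, 1.5, -4.5]
finger_gap: 62.6
finger_force: 15.0
```

arm_command(
  plan=[
    [-1,-0.0016,0,0.0025,0],
    [-1,-0.0016,0,0.0025,0],
    [-1,-0.0016,0,0.0025,0],
    [-1,0,0,0,0],
  ],
)

```text
clock: 13.15
eef_pos: [583.2, 14.2, 96.7]
eef_rot: [3.142, -0.0, -2.799]
wrist_force: [0.6, 2.6, -5.2]
finger_gap: 62.8
finger_force: 15.0
```

arm_command(
  plan=[
    [-1,-0.0016,0.0005,0.0025,0],
    [-1,-0.0016,0,0.0025,0],
    [-1,-0.0016,0,0.0025,0],
    [-1,-0.0016,0,0.0025,0],
    [-1,0,0,0,0],
  ],
)

```text
clock: 13.78
eef_pos: [589.0, 16.8, 86.8]
eef_rot: [3.141, -0.0, -2.799]
wrist_force: [1.1, 0.0, -3.4]
finger_gap: 62.5
finger_force: 15.0
```

arm_command(
  plan=[
    [-1,-0.0011,0,0.0017,0],
    [-1,-0.0011,0,0.0017,0],
    [-1,-0.0005,0,0.0008,0],
    [-1,0,0,0,0],
  ],
)

```text
clock: 14.28
eef_pos: [591.6, 17.7, 82.8]
eef_rot: [3.142, -0.0, -2.799]
wrist_force: [0.4, -0.1, -3.9]
finger_gap: 62.3
finger_force: 15.0
```

arm_command(
  plan=[
    [-1,-0.0011,0,0.0017,0],
    [-1,-0.0005,0,0.0008,0],
    [-1,0,0,0,0],
  ],
)

```text
clock: 14.65
eef_pos: [593.1, 18.2, 80.3]
eef_rot: [3.142, -0.0, -2.799]
wrist_force: [0.2, 0.5, -4.1]
finger_gap: 62.5
finger_force: 15.0
```

arm_command(
  plan=[
    [-1,-0.0005,0,0.0008,0],
    [-1,-0.0005,0,0.0008,0],
    [-1,0,0,0,0],
  ],
)

```text
clock: 15.02
eef_pos: [594.0, 18.6, 78.7]
eef_rot: [3.142, -0.0, -2.799]
wrist_force: [0.9, -1.2, -4.6]
finger_gap: 62.7
finger_force: 15.0
```

arm_command(
  plan=[
    [-1,-0.0005,0,0.0008,0],
    [-1,-0.0005,0,0.0008,0],
    [-1,0,0,0,0],
  ],
)

```text
clock: 15.4
eef_pos: [594.8, 18.8, 77.3]
eef_rot: [3.142, -0.001, -2.799]
wrist_force: [-4.1, -0.7, 0.1]
finger_gap: 62.8
finger_force: 15.0
```

arm_command(
  plan=[
    [-1,-0.0005,0,0.0008,0],
    [-1,-0.0005,0,0.0008,0],
    [-1,0,0,0,0],
  ],
)

```text
clock: 15.78
eef_pos: [595.3, 19.0, 76.0]
eef_rot: [3.141, -0.002, -2.799]
wrist_force: [-10.4, -2.3, 7.0]
finger_gap: 62.5
finger_force: 15.0
```

arm_command(
  plan=[
    [-1,-0.0003,0,0.0005,0],
    [-1,0,0,0,0],
    [0.6,0,0,0,0],
    [0.6,0,0,0,0],
    [0.6,0,0,0,0],
    [0.6,0,0,0,0],
  ],
)

```text
clock: 16.52
eef_pos: [596.3, 19.3, 75.0]
eef_rot: [-3.142, 0.0, -2.799]
wrist_force: [-0.2, -0.1, 0.9]
finger_gap: 75.4
finger_force: 0.0
```

arm_command(
  plan=[
    [0.8,0,0,-0.02,0],
    [0.8,0,0,-0.05,0],
    [0.8,0,0,-0.05,0],
    [0.8,0.04,0,-0.02,0],
    [0.8,0.05,0.03,0,0],
    [0.8,0.03,0.05,0,0],
    [0.8,0,0.05,0,0],
    [0.8,0,0.05,0,0],
    [0.8,0,0,0,0],
  ],
)

```text
clock: 17.65
eef_pos: [421.9, 150.7, 215.3]
eef_rot: [3.141, 0.001, -2.796]
wrist_force: [-0.1, -1.0, 0.4]
finger_gap: 84.4
finger_force: 0.0
```

Run:
```python
from h import *
from cell import eyes,manip
print(manip.read_state()["eef_pos"])
a,b=eyes.camera("top"),eyes.camera("side")
np.savez("t3.npz",**a);np.savez("s3.npz",**b)
cv2.imwrite("pics/c6.png",np.hstack([crop(a,320,178,25,8),crop(b,340,200,25,8)]))
L=np.array([.942,.335,0]);S=np.array([-.335,.942,0]);Z=np.array([0,0,1]);o=np.array([600.5,18.5,75.])
n=-L*np.sin(.56)+Z*np.cos(.56);w=L*np.cos(.56)+Z*np.sin(.56)
for c,bx in((a,(295,155,345,205)),(b,(315,175,375,230))):
    m=mask(c,"yellow",bx)|0; P=cloud(c)[(m>0)&(c["z_map"]>0)]; Q=(P-o)@np.stack([w,S,n]).T
    print(len(P),np.percentile(Q,[3,25,50,75,97],axis=0).round(1).tolist())
    X=Q[np.abs(Q[:,2]-np.percentile(Q[:,2],70))<5]; A=np.c_[X[:,:2],np.ones(len(X))]; print("plane slopes/axial",np.linalg.lstsq(A,X[:,2],rcond=None)[0].round(3))
    pm=mask(c,"purple",(235,165,310,235)); print("purple",cloud(c)[pm>0].mean(0).round(1) if pm.any() else None)
```

```text
[421.88190885 150.74372248 215.33876297]
333 [[-35.1, -27.0, -43.2], [-12.0, -15.5, 26.1], [6.5, -0.0, 27.4], [21.1, 16.9, 28.8], [32.1, 28.1, 31.0]]
plane slopes/axial [-6.0000e-03 -2.0000e-03  2.7729e+01]
purple None
240 [[-26.7, -26.7, -56.4], [-14.0, -16.2, 25.3], [3.5, -5.5, 27.1], [18.2, 12.2, 28.8], [29.6, 44.9, 31.9]]
plane slopes/axial [-7.0000e-03 -1.0000e-03  2.7558e+01]
purple [482.  186.9  32. ]
```

View pics/c6.png

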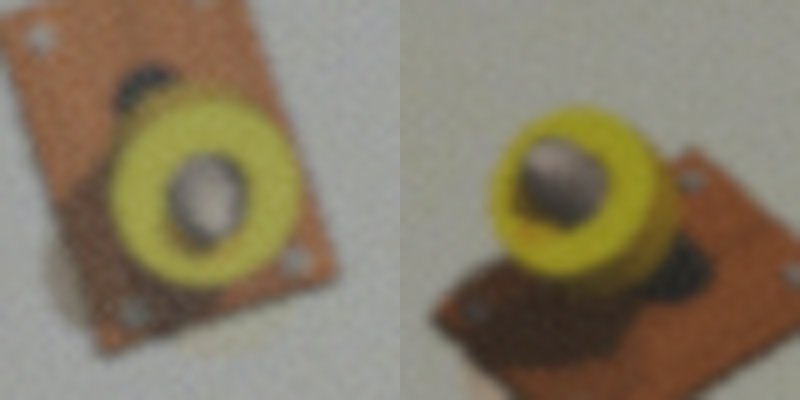

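Yellow sits flush: its face is at about (326,176) in the top view and (342,198) in the side view. The face slope against the post is under 0.01, and its height fits contact with the flange. Now the purple ring.

arm_command(
  plan=[
    [1,-0.038,0.0116,0,0],
    [1,-0.038,0.0116,0,0],
    [1,0,0,0.05,0],
    [1,0,0,0.05,0],
    [1,0,0,0.05,0],
    [1,0,0,0.03,0],
    [1,0,0,0,0],
  ],
)

```text
clock: 18.62
eef_pos: [486.0, 194.5, 33.3]
eef_rot: [3.142, -0.004, -2.801]
wrist_force: [-0.3, 0.2, -0.2]
finger_gap: 93.7
finger_force: 0.0
```

Run:
```python
from h import *
from cell import eyes
a,b=eyes.camera("top"),eyes.camera("side")
cv2.imwrite("pics/c7.png",np.hstack([crop(a,253,218,25,8),crop(b,286,178,25,8)]))
m=mask(b,"purple",(262,160,305,200));P=cloud(b)[m>0];P=P[(P[:,2]>15)&(P[:,2]<32)];print(len(P),P.min(0).round(),P.max(0).round())
```

```text
52 [458. 174.  17.] [504. 225.  28.]
```

View pics/c7.png

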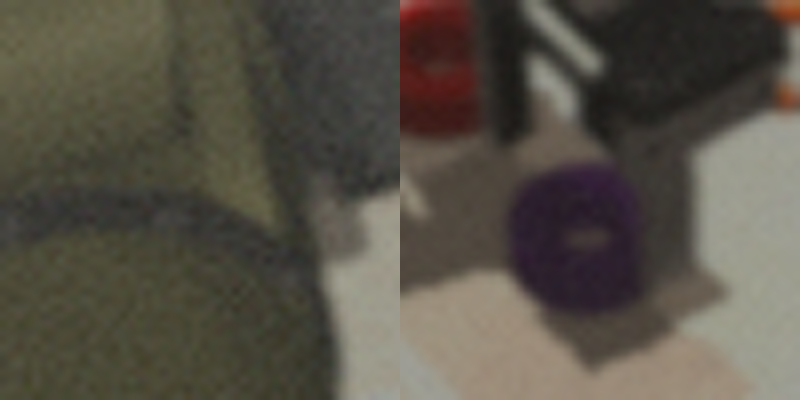

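Side view: the purple ring at about (284,178) lies between the fingers, and the red ring at (264,160) is clear.

arm_command(
  plan=[
    [1,-0.0012,0.0033,0.01,0],
    [1,0,0,0.012,0],
    [1,0,0,0.006,0],
    [1,0,0,0,0],
  ],
)

```text
clock: 19.23
eef_pos: [486.3, 199.4, 6.6]
eef_rot: [3.142, -0.001, -2.799]
wrist_force: [1.1, -0.7, 0.5]
finger_gap: 94.2
finger_force: 0.0
```

arm_command(
  plan=[
    [-1,0,0,0,0],
    [-1,0,0,0,0],
    [-1,0,0,0,0],
    [-1,0,0,0,0],
    [-1,0,0,0,0],
    [-1,0,0,0,0],
    [-1,0,0,0,0],
  ],
  newtons=15,
)

```text
clock: 20.1
eef_pos: [486.7, 199.6, 7.2]
eef_rot: [3.141, 0.0, -2.799]
wrist_force: [-1.4, 1.6, 2.8]
finger_gap: 62.5
finger_force: 15.0
```

arm_command(
  plan=[
    [-1,0,0,-0.01,0],
    [-1,0,0,-0.035,0],
    [-1,0,0,-0.04,0],
    [-1,0,0,-0.04,0],
    [-1,0,0,-0.018,0],
    [-1,0,-0.02,0,0],
    [-1,0.0008,-0.0415,0,0],
    [-1,0.0008,-0.0415,0,0],
    [-1,0.0008,-0.0415,0,0],
    [-1,0.0008,-0.0415,0,0],
    [-1,0,-0.02,0,0],
    [-1,0,0,0,0],
    [-1,0,0,0,0],
  ],
)

```text
clock: 21.72
eef_pos: [552.4, 5.3, 150.1]
eef_rot: [3.141, -0.0, -2.799]
wrist_force: [-0.2, 0.6, -3.8]
finger_gap: 62.4
finger_force: 15.0
```

arm_command(
  plan=[
    [-1,0,-0.0015,0.01,0],
    [-1,0,0,0.005,0],
    [-1,0,0,0.003,0],
    [-1,0,0,0.0015,0],
    [-1,0,0,0,0],
  ],
)

```text
clock: 22.35
eef_pos: [553.2, 3.1, 130.8]
eef_rot: [3.141, 0.0, -2.799]
wrist_force: [-2.8, 0.6, 1.3]
finger_gap: 62.4
finger_force: 15.0
```

arm_command(
  plan=[
    [-1,0.0003,0,0.0015,0],
    [-1,0.0003,0,0.0015,0],
    [-1,0,0,0,0],
  ],
)

```text
clock: 22.72
eef_pos: [552.4, 2.7, 127.4]
eef_rot: [3.141, -0.0, -2.799]
wrist_force: [-4.2, 0.9, 3.1]
finger_gap: 62.4
finger_force: 15.0
```

arm_command(
  plan=[
    [-1,0.0006,0,0.002,0],
    [-1,0.0006,0,0.002,0],
    [-1,0,0,0,0],
  ],
)

```text
clock: 23.1
eef_pos: [551.5, 2.4, 123.3]
eef_rot: [3.141, -0.0, -2.799]
wrist_force: [-3.0, 2.4, 1.5]
finger_gap: 62.1
finger_force: 15.0
```

arm_command(
  plan=[
    [-1,0.0006,0,0.002,0],
    [-1,0.0006,0,0.002,0],
    [-1,0.0006,0,0.002,0],
    [-1,0.0004,0,0.0015,0],
    [-1,0,0,0,0],
  ],
)

```text
clock: 23.72
eef_pos: [549.4, 1.4, 115.9]
eef_rot: [-3.141, -0.0, -2.8]
wrist_force: [-1.1, -0.4, 0.6]
finger_gap: 62.3
finger_force: 15.0
```

arm_command(
  plan=[
    [-1,0.003,0,-0.012,0],
    [-1,0.003,0,-0.02,0],
    [-1,0,0,0,0],
  ],
)

```text
clock: 24.1
eef_pos: [544.2, -0.6, 149.7]
eef_rot: [-3.14, 0.002, -2.799]
wrist_force: [0.5, 0.4, -3.2]
finger_gap: 62.3
finger_force: 15.0
```

arm_command(
  plan=[
    [-1,-0.008,0.0006,0,0],
    [-1,-0.0086,0.0007,0.004,0],
    [-1,0,0,0.004,0],
    [-1,0,0,0,0],
  ],
)

```text
clock: 24.6
eef_pos: [558.6, 6.4, 139.1]
eef_rot: [3.141, -0.001, -2.799]
wrist_force: [-0.3, -0.6, -2.6]
finger_gap: 62.2
finger_force: 15.0
```

Run:
```python
from h import *
from cell import eyes,manip
b=eyes.camera("side"); print(manip.read_state()["eef_pos"])
m=mask(b,"purple",(300,165,365,225)); P=cloud(b)[(m>0)&(b["z_map"]>0)]
L=np.array([.942,.335,0]);S=np.array([-.335,.942,0]);Z=np.array([0,0,1]);T=np.array([574.4,11.5,121.3])
n=-L*np.sin(.56)+Z*np.cos(.56);w=L*np.cos(.56)+Z*np.sin(.56)
Q=(P-T)@np.stack([w,S,n]).T; print(len(P),np.percentile(Q,[2,25,50,75,98],axis=0).round(1).tolist())
X=Q[np.abs(Q[:,2]-np.median(Q[:,2]))<6]; A=np.c_[X[:,:2],np.ones(len(X))]; print("slopes",np.linalg.lstsq(A,X[:,2],rcond=None)[0].round(3))
cv2.imwrite("pics/c8.png",crop(b,333,195,30,10))
```

```text
[558.72089842   6.37236393 139.53771324]
113 [[-25.1, -23.9, 34.4], [-17.8, -3.7, 37.6], [-8.6, 10.8, 39.7], [4.1, 17.4, 41.4], [18.3, 24.9, 44.3]]
slopes [-9.2000e-02 -1.7000e-02  3.9055e+01]
```

arm_command(
  plan=[
    [-1,-0.0014,0,-0.0008,0],
    [-1,-0.0027,0,0.0042,0],
    [-1,-0.0027,0,0.0042,0],
    [-1,-0.0021,0,0.0034,0],
    [-1,0,0,0,0],
  ],
)

```text
clock: 25.28
eef_pos: [567.3, 9.4, 128.6]
eef_rot: [3.141, -0.001, -2.799]
wrist_force: [-0.1, -0.6, -1.8]
finger_gap: 62.3
finger_force: 15.0
```

arm_command(
  plan=[
    [-1,-0.0016,0,0.0025,0],
    [-1,-0.0016,0,0.0025,0],
    [-1,-0.0016,0,0.0025,0],
    [-1,0,0,0,0],
  ],
)

```text
clock: 25.78
eef_pos: [571.8, 11.0, 121.3]
eef_rot: [3.141, -0.0, -2.799]
wrist_force: [0.3, -0.8, -3.1]
finger_gap: 62.4
finger_force: 15.0
```

arm_command(
  plan=[
    [-1,-0.0011,0,0.0017,0],
    [-1,-0.0011,0,0.0017,0],
    [-1,-0.0011,0,0.0017,0],
    [-1,0,0,0,0],
  ],
)

```text
clock: 26.28
eef_pos: [575.0, 12.1, 116.3]
eef_rot: [3.141, -0.0, -2.799]
wrist_force: [1.0, -1.0, -2.4]
finger_gap: 62.4
finger_force: 15.0
```

arm_command(
  plan=[
    [-1,-0.0011,0,0.0017,0],
    [-1,-0.0011,0,0.0017,0],
    [-1,-0.0011,0,0.0017,0],
    [-1,0,0,0,0],
  ],
)

```text
clock: 26.78
eef_pos: [578.1, 13.2, 111.2]
eef_rot: [3.142, -0.0, -2.799]
wrist_force: [-0.7, 0.0, -2.6]
finger_gap: 62.2
finger_force: 15.0
```

arm_command(
  plan=[
    [-1,-0.0011,0,0.0017,0],
    [-1,-0.0011,0,0.0017,0],
    [-1,-0.0005,0,0.0008,0],
    [-1,0,0,0,0],
  ],
)

```text
clock: 27.28
eef_pos: [580.6, 14.1, 107.1]
eef_rot: [3.142, -0.0, -2.799]
wrist_force: [-1.6, -1.3, -1.3]
finger_gap: 62.5
finger_force: 15.0
```

arm_command(
  plan=[
    [-1,-0.0005,0,0.0008,0],
    [-1,-0.0005,0,0.0008,0],
    [-1,0,0,0,0],
  ],
)

```text
clock: 27.65
eef_pos: [581.2, 14.3, 105.7]
eef_rot: [3.141, -0.001, -2.799]
wrist_force: [-7.0, -1.7, 3.3]
finger_gap: 62.2
finger_force: 15.0
```

arm_command(
  plan=[
    [-1,-0.0005,0,0.0008,0],
    [-1,-0.0005,0,0.0008,0],
    [-1,0,0,0,0],
  ],
)

```text
clock: 28.02
eef_pos: [582.2, 14.3, 104.7]
eef_rot: [-3.141, -0.001, -2.799]
wrist_force: [-8.3, -5.2, 7.8]
finger_gap: 62.4
finger_force: 15.0
```

arm_command(
  plan=[
    [-1,-0.0003,0,0.0005,0],
    [-1,-0.0003,0,0.0005,0],
    [-1,0,0,0,0],
  ],
)

```text
clock: 28.4
eef_pos: [582.7, 14.3, 104.3]
eef_rot: [-3.141, -0.001, -2.8]
wrist_force: [-13.3, -5.5, 13.8]
finger_gap: 62.3
finger_force: 15.0
```

arm_command(
  plan=[
    [0.6,0,0,0,0],
    [0.6,0,0,0,0],
    [0.6,0,0,0,0],
    [0.6,0,0,0,0],
  ],
)

```text
clock: 28.9
eef_pos: [583.2, 15.0, 102.9]
eef_rot: [3.142, 0.0, -2.799]
wrist_force: [-0.5, 0.1, -0.5]
finger_gap: 75.2
finger_force: 0.0
```

arm_command(
  plan=[
    [0.8,0,0,-0.02,0],
    [0.8,0,0,-0.05,0],
    [0.8,0,0,-0.05,0],
    [0.8,0.04,0,0,0],
    [0.8,0.05,0.03,0,0],
    [0.8,0.03,0.05,0,0],
    [0.8,0,0.05,0,0],
    [0.8,0,0.05,0,0],
    [0.8,0,0,0,0],
  ],
)

```text
clock: 30.02
eef_pos: [408.7, 146.4, 223.2]
eef_rot: [3.141, 0.001, -2.796]
wrist_force: [0.5, 0.6, -0.3]
finger_gap: 84.5
finger_force: 0.0
```

Run:
```python
from h import *
from cell import eyes,manip
a,b=eyes.camera("top"),eyes.camera("side")
cv2.imwrite("pics/c9.png",np.hstack([crop(a,320,178,25,8),crop(b,340,200,25,8)]))
L=np.array([.942,.335,0]);S=np.array([-.335,.942,0]);Z=np.array([0,0,1]);o=np.array([600.5,18.5,75.])
n=-L*np.sin(.56)+Z*np.cos(.56);w=L*np.cos(.56)+Z*np.sin(.56)
for c,bx in((a,(295,155,345,205)),(b,(315,170,375,230))):
    m=mask(c,"purple",bx); P=cloud(c)[(m>0)&(c["z_map"]>0)]; Q=(P-o)@np.stack([w,S,n]).T
    print(len(P),np.percentile(Q,[3,50,97],axis=0).round(1).tolist())
    X=Q[np.abs(Q[:,2]-np.percentile(Q[:,2],65))<4]; A=np.c_[X[:,:2],np.ones(len(X))]; print("slopes/axial",np.linalg.lstsq(A,X[:,2],rcond=None)[0].round(3))
```

```text
295 [[-19.4, -24.6, 47.8], [6.7, 1.6, 51.5], [33.6, 26.4, 54.6]]
slopes/axial [-6.0000e-03  5.0000e-03  5.1642e+01]
271 [[-21.8, -28.4, 43.8], [4.2, -3.5, 51.0], [28.4, 25.7, 55.6]]
slopes/axial [9.0000e-03 6.0000e-03 5.1508e+01]
```

View pics/c9.png

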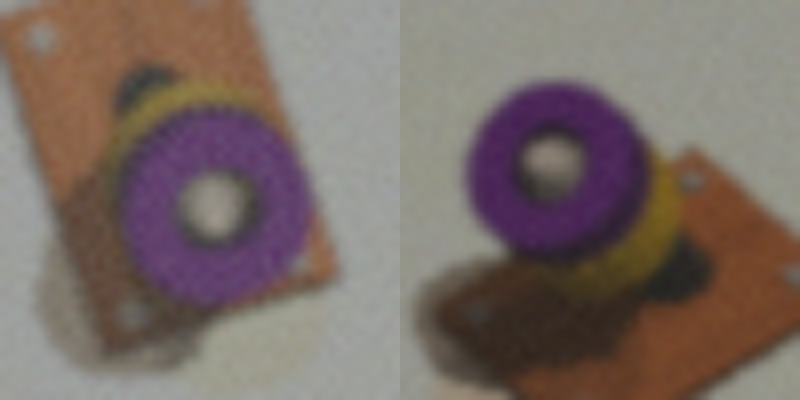

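Both rings are home. The purple face, at about (327,178) in the top view and (339,196) in the side view, is parallel to the yellow one and 24 mm above it (51.6 against 27.6), which matches its thickness. The robot is clear, so I'm handing in.

```bash
python3 -c "
from cell import ticket
print(ticket.sign_off())"
```

```text
the job is handed in; nothing more can be done
None
```

I threaded the yellow ring home against the flange, then the purple ring home on top of it, and handed the job in at about 30 s with the robot clear of everything; the sign-off returned no verdict.

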